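Load a vial cassette up the analyser's ramp

TASK

Load the blue vial cassette into the analyser: set it down lengthwise on the level plate at the foot of the loading ramp and let go, then push it from behind so that it slides up the ramp between the guide rails until it meets the red stop. Press it home against the stop with a firm but careful push of about 10 N for a moment (under 5 N does not count, over 20 N damages the stop), then leave it resting there. Do not disturb the bottle, the jar or the syringe box.

Things in the scene. Friction and masses are not known exactly. Their poses are not given: they have to be found in the camera images.
- cassette: Loose blue vial cassette with white side stripes: a block 100 (x) by 50 (y) by 35 (z) mm, with eight white-capped vials standing 13 mm above it (48 mm overall; the vials are a fixed part of it). About 0.25 to 0.45 kg. Origin: centre of its underside; x along its length, z up. Starts flat on the bench to the left of the ramp. Grip it across its 50 mm width; either end may lead up the ramp.
- ramp: Fixed aluminium loading ramp, 90 mm wide. Origin on the bench under the line where level plate meets slope, midway across; +x points up the ramp, z up. Level plate: x from -135 to 0 mm, top at z = 6 mm, no rails for x below -37 mm. From x = 0 the deck climbs straight at 8 degrees for 230 mm along the slope. Friction about 0.3 to 0.5: the cassette stays where it is left on it.
- rails (a point): Point on the deck, midway between the grey guide rails, 20 mm up the slope, where they begin. They stand 10 mm above the slope, 58 mm apart inside. Before them flared lead-in rails, 12 mm high, narrow from 95 mm apart (at ramp x = -37 mm).
- analyser: Fixed cream bench analyser, 290 by 320 by 130 mm, screen and glass vessel on top, behind the ramp's top; same origin and axes as ramp, front face at x = 245 mm. It carries the rigid red stop: an upright bar 12 mm thick, 50 mm wide, top 32 mm above the deck, facing down the ramp across the channel.
- stop_zone (a point): Fixed point on the deck 185 mm up the slope, middle of the stop's range of adjustment. The stop's face is clamped anywhere from 170 to 200 mm up the slope: the setting differs each time and is not reported; find it by feel. Near it, push slowly (about 10 mm/s) and stop on force.
- plunger (a joint): Small brass spring plunger, 12 mm across, in the face of the red stop: 0 = fully out (6 mm proud of the face), 0.006 m = pressed flush, when the cassette touches the stop. Its spring is weak (0.1 to 0.2 N) and does not push the cassette back. Sliding the cassette up the slope itself takes about 1.5 to 4 N; the press on the stop is what comes on top of that.
- bottle: Bystander: loose white bottle with blue cap, 58 mm across, 120 mm tall, origin under its centre. Leave alone.
- jar: Bystander: loose amber jar with black lid, 60 mm across, 75 mm tall, origin under its centre. Leave alone.
- syringe_box: Bystander: loose blue and white carton 150 (x) by 30 (y) by 22 (z) mm, origin under its centre. Leave alone.

How it is judged:
By the outcome, as a careful person would: the job done as asked, in the order asked, and still so for the second after the job is handed in, with the robot touching nothing.
It also fails if it takes over 67 s, if anything falls off the work surface, if the arm or the gripper's body presses on something with over 40 N, if the wrist force passes 120 N, or if a joint passes its speed limit or range.

ROBOT

A 6-joint arm with a two-finger parallel gripper is mounted at the origin on the work surface. World frame = base frame: x ahead of the robot, y to its left, z up, the work surface at z = 0. Lengths are in m, angles in rad, forces in N, time in s.
With the tool pointing down it reaches from about 0.35 to 0.975 m from the base axis. Payload 17.4 kg.
Tool frame: the origin (TCP) lies midway between the tips of the shut fingers; the grasp point (between the pads) lies 19 mm behind it (manip.tcp_to_grasp is the distance from the TCP to the grasp point, in m); z points along the fingers, y is the line along which they close (so a half turn about z gives the same grasp; the last joint's range is limited). The gripper opens to 85 mm and grips with 20 to 120 N. Pads are 22 mm wide; open, the fingers measure 114 mm over their backs; the gripper's body (76 mm by 85 mm) begins 54 mm behind the grasp point. The pads swing forward as they close: fully open they stand 13 mm farther back than shut.
Start: joints at [1.157, 0.116, 1.442, -0, 1.584, -0.038], TCP at [0.248, 0.628, 0.195] pointing down, gripper open.
Joint ranges: [-2.83, 2.83], [-0.83, 2.19], [0.07, 2.5], [-1.14, 4.28], [0.01, 3], [-2.97, 2.97]. Speed limits (rad/s): [1.89, 1.89, 2.22, 3.14, 3.14, 3.14].

INTERFACE

Orientations are given as a unit quaternion [w, x, y, z].
In Python, from rig import get_obs, vision, manip gives the robot as it stands.
- The arm moves only by the tool apply_moves, never from a script. Its argument "motion" is one flat list of numbers, 6 for each row, row after row: the shift along the tool's x, y, z in mm, then the turn, a rotation vector about the tool's x, y, z in rad. In form: [x, y, z, wx, wy, wz, x, y, z, wx, wy, wz, ...]. A call has 1 to 8 rows; each row shifts and turns the commanded pose from where the row before left it, along the tool's axes as they then stand; what a row does not reach is not made up. A row lasts 1/12 s, in which the tool goes at most 41.7 mm and 7.16 degrees, less where a joint would pass 70% of its speed; a pose out of reach is approached as far as the arm can. A call with a gripper value outside its range is refused whole. "fingers" is the opening, from 0 (shut) to 1 (fully open), set as the call begins (left out, the last holds). The fingers move at their own pace and stop on an object; the grip force is fixed at half the most. Time passes only in rows, so rows that do not move let the fingers close. It gives the time, the measured TCP pose, the force, the opening and the grip force at its end, in the units of the state.
- get_obs(): the state, without advancing time (a new reading comes with each control period).
- vision.get_image(name): name is "scene" or "top"; returns the picture (384x512x3 uint8, red, green, blue); there is no depth.
- vision.camera_params(name): a dict with "camera_matrix" (3x3 intrinsics, pixels), "extrinsics" (4x4, takes a point from camera to world coordinates). Camera axes: x right, y down, z forward; pixel columns grow to the right and rows downward; lengths in m; the calibration is good to about 2 mm. A picture is of the moment at which its call begins. camera_params takes no time and is no camera call.
- manip.hand_in(): hands the job in; it is judged then, once.
The state is a dict: "time": time; "qpos": joint angles; "qd": joint speeds; "effort": joint torques, N m; "tool_pos": TCP position; "orientation": TCP orientation; "ft_force": force on the tool from outside, world axes, zero at the start; "moment": the same for the moment, N m; "grip_width": finger opening in m; "gripper_force": force on a finger pad.
Only numpy, scipy, OpenCV 4.12 (cv2) and the standard library are available. Lean on these libraries where they do the work, as an engineer would, in place of code of your own. Each camera call takes 0.05 s, during which the arm holds its last target. There are 200 camera calls.

## Working session

There is one attempt and no reset: what is moved stays moved. The work goes in short steps, Python scripts to look and compute and a tool call to move; the robot and the scene stay as the last step left them, time stands still between calls to the robot, and variables do not carry over. Pictures are saved under pics/ and viewed, at most 10 in all, crops included, and the job is handed in when it is done.

Besides the shell and the picture viewer there is one more tool, called after "Call:" in YAML: its name, and indented under it one key for each argument. apply_moves: Moves the arm, as the interface text tells. Its arguments: {"type":"object","properties":{"motion":{"type":"array","items":{"type":"number"}},"fingers":{"type":"number"}},"required":["motion"]}

```bash
mkdir -p pics
python3 - <<'E'
from rig import get_obs, vision, manip
import cv2,numpy as np
np.set_printoptions(precision=4,suppress=True)
for n in("scene","top"):
    im=vision.get_image(n); cv2.imwrite(f"pics/{n}0.png",im[:,:,::-1]); np.save(f"{n}0.npy",im)
    p=vision.camera_params(n); print(n,p["camera_matrix"],p["extrinsics"])
print(get_obs(),manip.tcp_to_grasp)
E
```

```text
scene [[357.1869   0.     254.7108]
 [  0.     357.1869 193.0831]
 [  0.       0.       1.    ]] [[ 0.3943  0.6638 -0.6355  1.0375]
 [ 0.919  -0.2842  0.2733 -0.1241]
 [ 0.0009 -0.6918 -0.7221  0.6121]
 [ 0.      0.      0.      1.    ]]
top [[423.7761   0.     254.3575]
 [  0.     423.7761 197.0039]
 [  0.       0.       1.    ]] [[ 0.0218 -0.9824  0.1853  0.4137]
 [-0.9997 -0.0202  0.0108  0.0693]
 [-0.0069 -0.1854 -0.9826  0.8462]
 [ 0.      0.      0.      1.    ]]
{'time': 0.1, 'qpos': array([ 1.1572,  0.1165,  1.4422, -0.    ,  1.584 , -0.0378]), 'qd': array([-0.0002, -0.0022, -0.0015, -0.0001,  0.001 , -0.0004]), 'effort': array([  0.0017, -73.3663, -63.3785,  -0.0001,   0.0053,  -0.    ]), 'tool_pos': array([0.2477, 0.6277, 0.1939]), 'orientation': array([-0.0001,  0.1868,  0.9824, -0.0005]), 'ft_force': array([-0.5345, -0.0759,  0.1517]), 'moment': array([ 0.0365,  0.0495, -0.0452]), 'gripper_force': 0.0, 'grip_width': 0.08569818212262764} 0.0187
```

View pics/scene0.png

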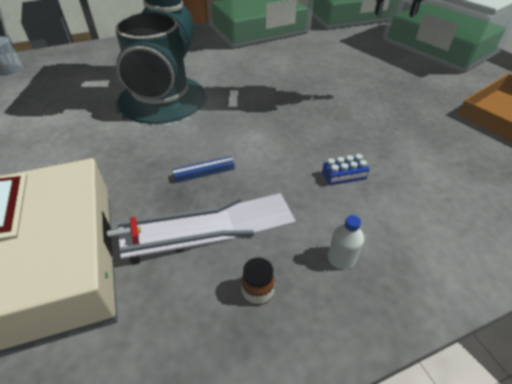

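View pics/top0.png

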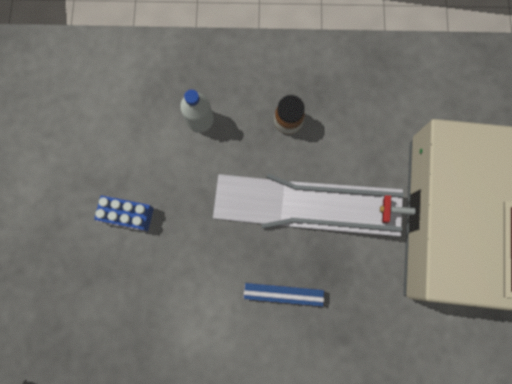

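The scene view shows the cassette at (345,170), the ramp from (285,210) to the red stop at (135,230), the bottle at (346,243), the jar at (258,280) and the syringe box at (203,169). In the top view the cassette is at (123,213), the plate spans cols 214–285, the stop is at (387,208), the box is at (284,294), the bottle at (197,110) and the jar at (290,113). Next I crop both views to find corners.

```bash
cat > h.py <<'E'
import numpy as np,cv2
from rig import get_obs, vision, manip
np.set_printoptions(precision=4,suppress=True)
def ray(n,uv):
    p=vision.camera_params(n);E=np.array(p["extrinsics"]);d=E[:3,:3]@np.linalg.solve(p["camera_matrix"],[uv[0],uv[1],1.]);return E[:3,3],d/np.linalg.norm(d)
def onz(n,uv,z):
    o,d=ray(n,uv);return o+d*(z-o[2])/d[2]
def tri(a,b): # top uv, scene uv
    o1,d1=ray("top",a);o2,d2=ray("scene",b)
    t=np.linalg.lstsq(np.c_[d1,-d2],o2-o1,rcond=None)[0]
    p,q=o1+d1*t[0],o2+d2*t[1];return (p+q)/2,np.linalg.norm(p-q)
E
python3 - <<'E'
from h import *
T=np.load("top0.npy");S=np.load("scene0.npy")
def crop(im,r0,r1,c0,c1,k):
    return cv2.resize(im[r0:r1,c0:c1,::-1],None,fx=k,fy=k,interpolation=cv2.INTER_CUBIC)
a=crop(T,165,245,205,415,3.8)
b=crop(S,185,270,105,305,3.8)
w=max(a.shape[1],b.shape[1]);out=np.zeros((a.shape[0]+b.shape[0],w,3),np.uint8)
out[:a.shape[0],:a.shape[1]]=a;out[a.shape[0]:,:b.shape[1]]=b
cv2.imwrite("pics/ramp.png",out[:600,:800]);print(out.shape)
# plate mask / caps
for n,im,(r0,r1,c0,c1) in(("top",T,(185,240,85,165)),("scene",S,(145,195,310,380))):
    s=im[r0:r1,c0:c1].astype(int);m=((s.min(2)>165)).astype(np.uint8)
    N,L,st,c=cv2.connectedComponentsWithStats(m)
    print(n,[(round(x+c0,1),round(y+r0,1),k[4]) for (x,y),k in zip(c[1:],st[1:])])
    m=((s[...,2]-s[...,0]>50)).astype(np.uint8);cn=max(cv2.findContours(m,0,2)[0],key=cv2.contourArea)
    (x,y),wh,an=cv2.minAreaRect(cn);print(' blue',x+c0,y+r0,wh,an)
for n,im in(("top",T),("scene",S)):
    hsv=cv2.cvtColor(im,cv2.COLOR_RGB2HSV);m=((hsv[...,2]>150)&(hsv[...,1]<40)).astype(np.uint8)
    for cn in cv2.findContours(m,0,2)[0]:
        if cv2.contourArea(cn)>700: print(n,cv2.boundingRect(cn),cv2.approxPolyDP(cn,3,True)[:,0].tolist())
E
```

```text
(627, 798, 3)
top [(np.float64(102.4), np.float64(201.4), np.int32(35)), (np.float64(114.8), np.float64(203.6), np.int32(37)), (np.float64(126.9), np.float64(206.1), np.int32(38)), (np.float64(139.0), np.float64(208.5), np.int32(36)), (np.float64(99.2), np.float64(212.9), np.int32(38)), (np.float64(111.7), np.float64(215.4), np.int32(34)), (np.float64(123.9), np.float64(218.0), np.int32(36)), (np.float64(136.0), np.float64(220.3), np.int32(40))]
 blue 121.79412078857422 212.17647171020508 (50.21940612792969, 6.074052810668945) 12.528807640075684
scene [(np.float64(359.1), np.float64(155.7), np.int32(16)), (np.float64(349.9), np.float64(157.1), np.int32(14)), (np.float64(340.8), np.float64(158.6), np.int32(16)), (np.float64(331.0), np.float64(160.0), np.int32(13)), (np.float64(353.7), np.float64(163.4), np.int32(14)), (np.float64(363.1), np.float64(161.9), np.int32(14)), (np.float64(344.2), np.float64(165.1), np.int32(12)), (np.float64(334.7), np.float64(166.5), np.int32(15))]
 blue 349.0135040283203 171.0810832977295 (5.096368789672852, 38.79816436767578) 80.53767395019531
top (213, 
[... 410 characters left out ...]
61, 27], [320, 27], [320, 6], [310, 4], [320, 0]]
top (197, 0, 62, 28) [[198, 0], [215, 2], [199, 3], [198, 26], [257, 26], [258, 0]]
top (134, 0, 62, 27) [[136, 4], [135, 25], [195, 24], [195, 3], [187, 2], [195, 0], [142, 0], [148, 2]]
top (72, 0, 62, 26) [[133, 0], [75, 2], [72, 23], [132, 24]]
scene (380, 343, 118, 41) [[497, 381], [456, 343], [380, 383]]
scene (138, 193, 158, 51) [[295, 220], [278, 193], [241, 202], [218, 213], [138, 225], [139, 242], [221, 230], [258, 231]]
scene (0, 158, 114, 158) [[93, 158], [0, 175], [22, 176], [13, 229], [0, 234], [17, 236], [0, 242], [0, 315], [92, 290], [100, 293], [113, 313], [110, 258], [99, 231], [100, 211], [104, 210], [107, 216], [106, 190]]
```

View pics/ramp.png

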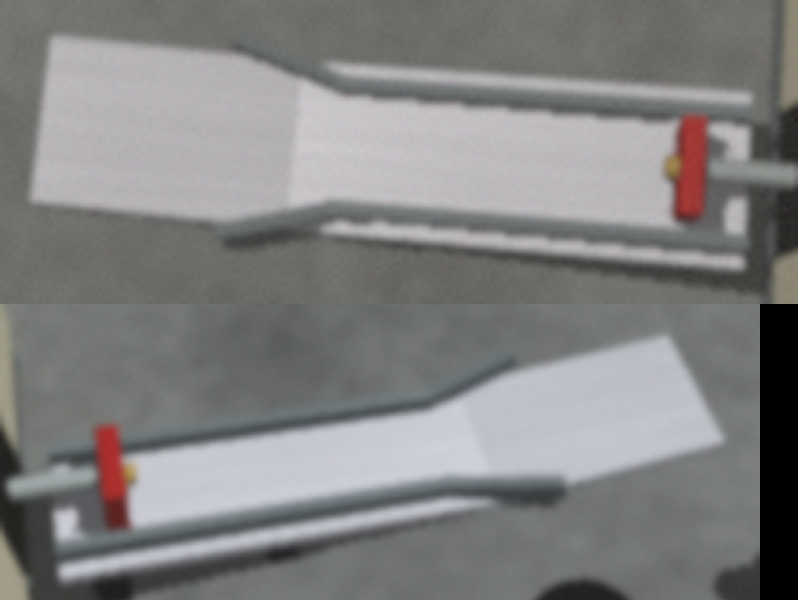

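The crop shows the plate's low corners at (50,36) and (31,201), the deck's top corners at (751,93) and (745,269), the fold near x≈295, and the stop at (690,167). In the lower panel (scene) the plate corners are at (668,335) and (724,441).

Run:
```python
from h import *
t=lambda x,y:((x+.5)/3.8-.5+205,(y+.5)/3.8-.5+165)
s=lambda x,y:((x+.5)/3.8-.5+105,(y-304+.5)/3.8-.5+185)
A=tri(t(50,36),s(724,441));B=tri(t(31,201),s(668,335));C=tri(t(751,93),s(60,580))
print("plate",A,B,"top corner",C)
a,b=onz("top",t(50,36),.006),onz("top",t(31,201),.006)
c,d=onz("top",t(751,93),.038),onz("top",t(745,269),.038)
f=[onz("top",t(*p),.006) for p in((300,82),(290,205))]
for n,p in zip("abcd",(a,b,c,d)):print(n,p)
lo=(a+b)/2;hi=(c+d)/2;u=(hi-lo)[:2];print("lo",lo,"hi",hi,"len",np.linalg.norm(u),"yaw",np.arctan2(u[1],u[0]),"edges yaw",[np.arctan2(*(q-p)[1::-1]) for p,q in((a,c),(b,d))],"end",np.arctan2(*(a-b)[1::-1])-np.pi/2, 'width',np.linalg.norm(a-b),np.linalg.norm(c-d))
u/=np.linalg.norm(u);print("origin from lo",lo[:2]+.135*u,"from hi",hi[:2]-.2278*u)
v=np.array([-u[1],u[0]]);print("fold x rel lo",[(p-lo)[:2]@u for p in f],"y",[(p-lo)[:2]@v for p in f])
# stop: red top face
T=[(102.4,201.4),(114.8,203.6),(126.9,206.1),(139,208.5),(99.2,212.9),(111.7,215.4),(123.9,218),(136,220.3)]
S=[(331,160),(340.8,158.6),(349.9,157.1),(359.1,155.7),(334.7,166.5),(344.2,165.1),(353.7,163.4),(363.1,161.9)]
# candidate matchings: image right in top=-y ; scene right=+y
best=None
for k,SS in {"A":[S[3],S[2],S[1],S[0],S[7],S[6],S[5],S[4]],"B":[S[7],S[6],S[5],S[4],S[3],S[2],S[1],S[0]]}.items():
    r=[tri(x,y) for x,y in zip(T,SS)];P=np.array([q[0] for q in r]);print(k,P.mean(0),"gap",np.mean([q[1] for q in r]),"z",P[:,2])
P=np.array([onz("top",x,.048) for x in T]);print("z48",P.mean(0));
e=(P[[3,7]].mean(0)-P[[0,4]].mean(0));print("yaw",np.arctan2(e[1],e[0]),np.linalg.norm(e)/3)
# bystanders roughly
for n,p,z in(("bottle",(192,97),.12),("jar",(291,106),.075),("box1",(246,291),.022),("box2",(323,297),.022)):print(n,onz("top",p,z))
```

```text
plate (array([0.6173, 0.1534, 0.0079]), np.float64(0.0012862266853206883)) (array([0.5284, 0.1606, 0.0075]), np.float64(0.00014992155444940633)) top corner (array([ 0.5874, -0.208 ,  0.0387]), np.float64(0.0009016024920469144))
a [0.6181 0.1542 0.006 ]
b [0.5286 0.1608 0.006 ]
c [ 0.5875 -0.2087  0.038 ]
d [ 0.4973 -0.2019  0.038 ]
lo [0.5733 0.1575 0.006 ] hi [ 0.5424 -0.2053  0.038 ] len 0.36415777376448416 yaw -1.655683980414716 edges yaw [np.float64(-1.6546615559881428), np.float64(-1.6567068373076432)] end -1.644746589107283 width 0.0897210142737063 0.09046423602076568
origin from lo [0.5619 0.023 ] from hi [0.5618 0.0217]
fold x rel lo [np.float64(0.13527214372462348), np.float64(0.13624899919278646)] y [np.float64(0.03380729235500714), np.float64(-0.032578989397875506)]
A [0.5315 0.3347 0.0486] gap 0.005229739810716451 z [0.0688 0.0694 0.0691 0.0695 0.0282 0.0283 0.0275 0.0282]
B [0.5316 0.3344 0.0492] gap 0.0014759354018436346 z [0.0489 0.0494 0.0487 0.0491 0.0494 0.0496 0.0492 0.0498]
z48 [0.5321 0.3355 0.048 ]
yaw -1.744519975871134 0.024149175012233293
bottle [0.7342 0.1953 0.12  ]
jar [0.7391 0.0111 0.075 ]
box1 [0.387  0.0903 0.022 ]
box2 [ 0.3791 -0.0557  0.022 ]
```

Both views agree: caps at z≈0.049, plate at ≈0.007, deck top at ≈0.039. The ramp origin is (0.562, 0.022) with yaw −1.656. The cassette is at (0.532, 0.335) with yaw −1.745. I turn the tool first.

Call:
apply_moves:
  motion: [0,0,0,0,0,0.115,0,0,0,0,0,0.115,0,0,0,0,0,0.115,0,0,0,0,0,0.115,0,0,0,0,0,0.115,0,0,0,0,0,0.115,0,0,0,0,0,0.115,0,0,0,0,0,0.115]
  fingers: 1

```text
time: 0.77
tool_pos: [0.2477, 0.6278, 0.1941]
orientation: [0.0, 0.606, 0.796, -0.0]
ft_force: [-0.2, 0.4, -0.7]
grip_width: 0.0852
gripper_force: 0.0
```

Call:
apply_moves:
  motion: [0,0,0,0,0,0.115,0,0,0,0,0,0.115,0,0,0,0,0,0.115,0,0,0,0,0,0.104,-20,27.5,0,0,0,0,-20,27.5,0,0,0,0,-20,27.5,0,0,0,0,-20,27.5,0,0,0,0]

```text
time: 1.43
tool_pos: [0.3429, 0.5288, 0.1942]
orientation: [0.0, 0.766, 0.643, -0.0]
ft_force: [0.1, 0.4, 0.0]
grip_width: 0.0858
gripper_force: 0.0
```

Call:
apply_moves:
  motion: [-20,27.5,0,0,0,0,-20,27.5,0,0,0,0,-20,27.5,0,0,0,0,-20,27.5,0,0,0,0,-20,27.5,0,0,0,0,-20,27.5,0,0,0,0,-20,27.5,0,0,0,0,-20,27.5,0,0,0,0]

```text
time: 2.1
tool_pos: [0.5321, 0.3329, 0.1944]
orientation: [-0.0, 0.766, 0.643, -0.0]
ft_force: [-1.2, 0.3, -0.0]
grip_width: 0.086
gripper_force: 0.0
```

```bash
cat >> h.py <<'E'
from scipy.spatial.transform import Rotation as R
def rot(): 
    q=get_obs()["orientation"];return R.from_quat(np.r_[q[1:],q[0]])
def goto(pos,yaw): # tool pointing down, tool x at yaw
    o=get_obs();r=rot();x=[np.cos(yaw),np.sin(yaw),0];z=[0,0,-1]
    g=R.from_matrix(np.c_[x,np.cross(z,x),z]);
    print("t",o["time"],"pos",o["tool_pos"],"shift mm",r.inv().apply(np.array(pos)-o["tool_pos"])*1e3,"turn",(r.inv()*g).as_rotvec(),"F",o["ft_force"],o["grip_width"],o["gripper_force"])
E
python3 -c "
from h import *
goto([.532,.335,.194],1.397)"
```

```text
t 2.1 pos [0.5321 0.3329 0.1944] shift mm [ 2.0496 -0.4126  0.3656] turn [-0.0003  0.0002 -0.0002] F [-1.1506  0.3153 -0.0441] 0.08597883557706679 0.0
```

Call:
apply_moves:
  motion: [2,-0.4,30,0,0,0,0,0,30,0,0,0,0,0,30,0,0,0,0,0,30,0,0,0,0,0,30,0,0,0,0,0,20,0,0,0,0,0,12,0,0,0,0,0,8,0,0,0]

```text
time: 2.77
tool_pos: [0.5306, 0.3361, 0.003]
orientation: [-0.0, 0.766, 0.643, -0.001]
ft_force: [-0.2, -0.0, -0.2]
grip_width: 0.0859
gripper_force: 0.0
```

Call:
apply_moves:
  motion: [0,0,0,0,0,0,0,0,0,0,0,0,0,0,0,0,0,0,0,0,0,0,0,0,0,0,0,0,0,0,0,0,0,0,0,0,0,0,0,0,0,0,0,0,0,0,0,0]
  fingers: 0

```text
time: 3.43
tool_pos: [0.5319, 0.3369, 0.0065]
orientation: [0.0, 0.766, 0.643, 0.001]
ft_force: [-2.0, 0.1, 7.2]
grip_width: 0.0374
gripper_force: 59.3
```

Width 37 mm with a 7 N upward force is unexpected, so I look.

Run:
```python
from h import *
T=vision.get_image("top");S=vision.get_image("scene")
a=cv2.resize(T[160:250,70:180,::-1],None,fx=4,fy=4,interpolation=2);b=cv2.resize(S[110:200,290:380,::-1],None,fx=4,fy=4,interpolation=2)
cv2.imwrite("pics/g1.png",np.hstack([a,b]));goto([.532,.335,.194],1.397)
```

```text
t 3.5333 pos [0.5318 0.3369 0.0065] shift mm [  -1.5793    0.8107 -187.5216] turn [ 0.0017 -0.0016 -0.0001] F [-1.8174 -0.1932  5.8357] 0.037427450482653564 59.29116368293762
```

View pics/g1.png

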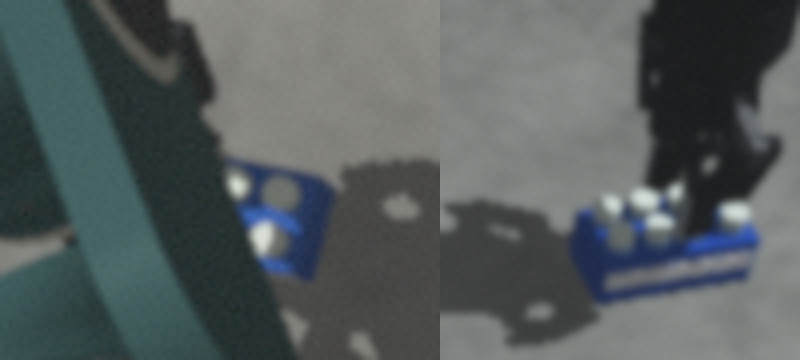

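The picture shows the fingers above the block, gripping the vials at crop (690,230); the side stripe is unobstructed. So the tips sit higher than I assumed. I open, retreat and measure where the tips really are.

Call:
apply_moves:
  motion: [0,0,0,0,0,0,0,0,0,0,0,0,0,0,0,0,0,0,0,0,0,0,0,0,0,0,0,0,0,0,0,0,0,0,0,0,0,0,-30,0,0,0,0,0,-40,0,0,0]
  fingers: 1

```text
time: 4.2
tool_pos: [0.5294, 0.3354, 0.0717]
orientation: [-0.001, 0.766, 0.643, -0.003]
ft_force: [0.8, 0.1, 1.2]
grip_width: 0.0854
gripper_force: 0.0
```

Run:
```python
from h import *
T=vision.get_image("top");S=vision.get_image("scene");np.save("S1.npy",S)
a=cv2.resize(T[160:250,70:180,::-1],None,fx=4,fy=4,interpolation=2);b=cv2.resize(S[110:200,290:380,::-1],None,fx=4,fy=4,interpolation=2)
cv2.imwrite("pics/g2.png",np.hstack([a,b]));goto([.532,.335,.194],1.397)
```

```text
t 4.3 pos [0.5335 0.3378 0.0812] shift mm [  -2.4393   -0.27   -112.772 ] turn [ 0.0064 -0.0053 -0.0002] F [0.4259 0.3175 0.4176] 0.08554115807891464 0.0
```

View pics/g2.png

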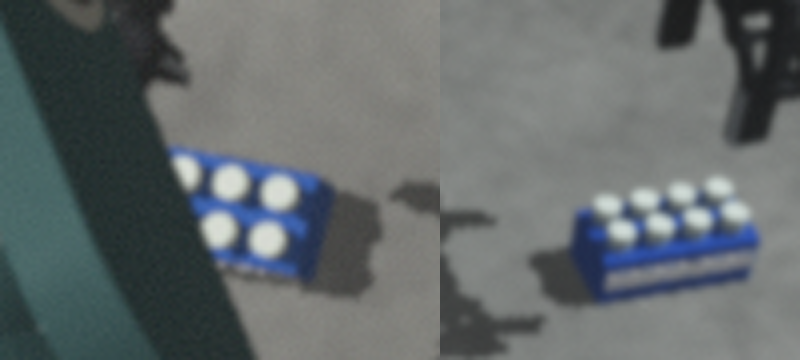

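The cassette has moved by about a pixel and is otherwise fine. The open fingertips are visible at scene crop (740,142) near and (678,47) far.

Run:
```python
from h import *
r=rot();p=get_obs()["tool_pos"]
for n,(cx,cy),s in(("near",(740,142),1),("far",(678,47),-1)):
    o,d=ray("scene",(290+(cx-440+.5)/4-.5,110+(cy+.5)/4-.5))
    # intersect with plane tool-x = 0
    ax=r.apply([1,0,0]);t=((p-o)@ax)/(d@ax);q=o+d*t;print(n,q,"in tool",r.inv().apply(q-p)*1e3)
T=np.array(vision.get_image("top"));S=vision.get_image("scene")
for n,im,(r0,r1,c0,c1) in(("top",T,(185,240,85,165)),("scene",S,(145,195,310,380))):
    s=im[r0:r1,c0:c1].astype(int);m=((s.min(2)>165)).astype(np.uint8)
    N,L,st,c=cv2.connectedComponentsWithStats(m)
    P=np.array([onz(n,(x+c0,y+r0),.0485) for (x,y),k in zip(c[1:],st[1:]) if k[4]>9]);print(n,P[:,:2].tolist(),P.mean(0))
```

```text
near [0.5765 0.33   0.1314] in tool [ -0.      44.0549 -49.898 ]
far [0.4944 0.3444 0.1356] in tool [ -0.     -39.2546 -54.5992]
top [[0.547786892828396, 0.343609770006704], [0.5431613842940276, 0.3213885555973115], [0.5388442927747439, 0.2974545313587091], [0.5204174545657229, 0.32530775457323635], [0.5162487086331333, 0.3014278186687269]] [0.5333 0.3178 0.0485]
scene [[0.5271674122892572, 0.3718102474241828], [0.522631712130693, 0.3481952542876405], [0.5182279667684321, 0.32428299381994974], [0.5143181013179686, 0.3007214554806448], [0.5507067245032662, 0.3673875049733654], [0.5425609087211214, 0.32004723733992557], [0.5468627730206288, 0.3435124505939001], [0.5381675202282492, 0.2958915879770803]] [0.5326 0.334  0.0485]
```

The two finger points and the contact evidence agree: the real tips are about 25–35 mm higher than the reported TCP. I lower the open fingers around the cassette in steps and find the bench by feel.

Call:
apply_moves:
  motion: [-2,0,20,0,0,0,0,0,20,0,0,0,0,0,20,0,0,0,0,0,15,0,0,0,0,0,10,0,0,0,0,0,6,0,0,0,0,0,0,0,0,0,0,0,0,0,0,0]

```text
time: 5.07
tool_pos: [0.531, 0.3346, -0.016]
orientation: [0.0, 0.766, 0.643, 0.0]
ft_force: [0.3, 0.1, 0.7]
grip_width: 0.0853
gripper_force: 0.0
```

```bash
python3 -c "
from h import *
S=vision.get_image('scene');T=vision.get_image('top')
a=cv2.resize(T[160:250,70:180,::-1],None,fx=4,fy=4,interpolation=2);b=cv2.resize(S[110:200,290:380,::-1],None,fx=4,fy=4,interpolation=2)
cv2.imwrite('pics/g3.png',np.hstack([a,b]))
goto([.5326,.334,-.03],1.397);print(get_obs()['qpos'])"
```

```text
t 5.1667 pos [ 0.5313  0.3348 -0.0153] shift mm [-0.5799  1.3588 14.6811] turn [ 0.0011 -0.0009 -0.0002] F [ 0.5488 -0.9885  0.512 ] 0.08562054226364889 0.0
[0.5216 0.1488 1.7576 0.     1.2338 0.6956]
```

View pics/g3.png

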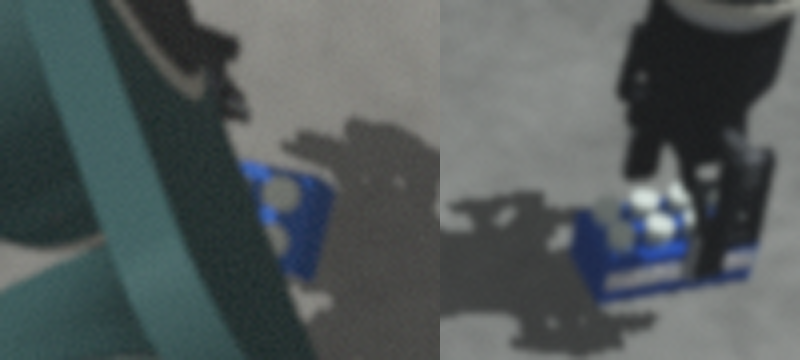

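The near finger now hangs outside the block, with its tip at crop (707,277). I go on down by feel.

Call:
apply_moves:
  motion: [-0.5,1.3,3,0,0,0,0,0,3,0,0,0,0,0,2,0,0,0,0,0,0,0,0,0]

```text
time: 5.5
tool_pos: [0.5318, 0.3336, -0.0249]
orientation: [-0.0, 0.766, 0.643, -0.0]
ft_force: [-0.1, 0.7, 0.3]
grip_width: 0.0854
gripper_force: 0.0
```

Run:
```python
from h import *
r=rot();p=get_obs()["tool_pos"]
S=vision.get_image('scene');np.save('S2.npy',S)
o,d=ray("scene",(290+(707-440+.5)/4-.5,110+(277+.5)/4-.5));p0=np.array([.5313,.3348,-.0153])
for y in(.043,.050,.057):
    ay=r.apply([0,1,0]);t=((p0-o)@ay+y)/(d@ay);print(y,o+d*t,r.inv().apply(o+d*t-p0)*1e3)
goto([.5326,.334,-.03],1.397)
```

```text
0.043 [0.5751 0.3354 0.0279] [  8.1586  43.     -43.1986]
0.05 [0.5811 0.3294 0.0355] [  3.2792  50.     -50.8466]
0.057 [0.5872 0.3234 0.0432] [ -1.6002  57.     -58.4947]
t 5.55 pos [ 0.5319  0.3336 -0.0247] shift mm [0.4884 0.6684 5.3389] turn [-0.0003  0.0003 -0.0002] F [0.7862 1.247  0.1967] 0.08545417679914367 0.0
```

Call:
apply_moves:
  motion: [0.5,0.6,3,0,0,0,0,0,3,0,0,0,0,0,2,0,0,0,0,0,0,0,0,0]

```text
time: 5.88
tool_pos: [0.5324, 0.334, -0.0331]
orientation: [-0.0, 0.766, 0.643, -0.0]
ft_force: [-0.4, 0.6, 0.5]
grip_width: 0.0854
gripper_force: 0.0
```

Call:
apply_moves:
  motion: [0,0,0,0,0,0,0,0,0,0,0,0,0,0,0,0,0,0,0,0,0,0,0,0,0,0,0,0,0,0,0,0,0,0,0,0,0,0,0,0,0,0]
  fingers: 0

```text
time: 6.47
tool_pos: [0.5329, 0.3342, -0.032]
orientation: [0.0, 0.766, 0.643, 0.0]
ft_force: [-1.2, 0.1, 5.5]
grip_width: 0.0488
gripper_force: 64.0
```

```bash
python3 -c "
from h import *
goto([.5326,.334,-.03],1.397)"
```

```text
t 6.4667 pos [ 0.5329  0.3342 -0.032 ] shift mm [-0.2892 -0.229  -2.031 ] turn [ 0.0004 -0.0003 -0.0002] F [-1.1503  0.1351  5.5065] 0.048810099458655117 63.96492004394531
```

Gripped at 49 mm, across the width. Lift and check.

Call:
apply_moves:
  motion: [0,0,-5,0,0,0,0,0,-10,0,0,0,0,0,-15,0,0,0,0,0,-15,0,0,0,0,0,-10,0,0,0,0,0,-5,0,0,0,0,0,0,0,0,0,0,0,0,0,0,0]

```text
time: 7.13
tool_pos: [0.5327, 0.3341, 0.0277]
orientation: [0.0, 0.766, 0.643, 0.0]
ft_force: [-0.4, -0.4, -4.7]
grip_width: 0.0491
gripper_force: 63.1
```

```bash
python3 -c "
from h import *
S=vision.get_image('scene');s=S[100:200,290:390]
cv2.imwrite('pics/g4.png',cv2.resize(s[:,:,::-1],None,fx=4,fy=4,interpolation=2))
goto([.5683,.097,.028],1.4859)"
```

```text
t 7.1833 pos [0.5324 0.334  0.0271] shift mm [-227.1701   76.3681   -0.8391] turn [-0.0005  0.0004 -0.0892] F [ 0.9243 -0.0374 -4.1714] 0.048910240668810084 63.14749360084534
```

View pics/g4.png

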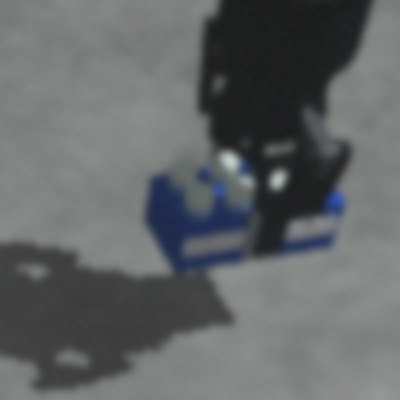

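Held level with its own weight (≈4 N); the cassette's underside edge is at crop (180–330, 270–245). Carry it over the plate.

Call:
apply_moves:
  motion: [-14,4.8,0,0,0,0,-28,9.5,0,0,0,0,-35,11.6,0,0,0,0,-37,12.4,0,0,0,0,-37,12.4,0,0,0,0,-35,11.8,0,0,0,0,-27,9.1,0,0,0,0,-14.2,4.8,0,0,0,0]

```text
time: 7.85
tool_pos: [0.5683, 0.0935, 0.0269]
orientation: [0.0, 0.767, 0.642, -0.001]
ft_force: [0.0, 0.6, -5.1]
grip_width: 0.049
gripper_force: 63.1
```

Call:
apply_moves:
  motion: [0,0,0,0,0,-0.045,0,0,0,0,0,-0.044,0,0,0,0,0,0,0,0,0,0,0,0,0,0,0,0,0,0]

```text
time: 8.27
tool_pos: [0.5683, 0.097, 0.0272]
orientation: [-0.0, 0.737, 0.676, -0.0]
ft_force: [1.0, 0.1, -3.4]
grip_width: 0.0492
gripper_force: 63.1
```

```bash
python3 -c "
from h import *
S=vision.get_image('scene');T=vision.get_image('top')
a=cv2.resize(T[165:240,190:300,::-1],None,fx=3.6,fy=3.6,interpolation=2);b=cv2.resize(S[160:235,210:320,::-1],None,fx=3.6,fy=3.6,interpolation=2)
cv2.imwrite('pics/g5.png',np.hstack([a,b]))
goto([.5683,.097,.028],1.4859)"
```

```text
t 8.3667 pos [0.5684 0.0973 0.0274] shift mm [-0.2721 -0.1115 -0.6214] turn [-0.0003  0.0001 -0.0007] F [ 0.4971 -0.6466 -3.5859] 0.04903504969481292 63.08884620666504
```

View pics/g5.png

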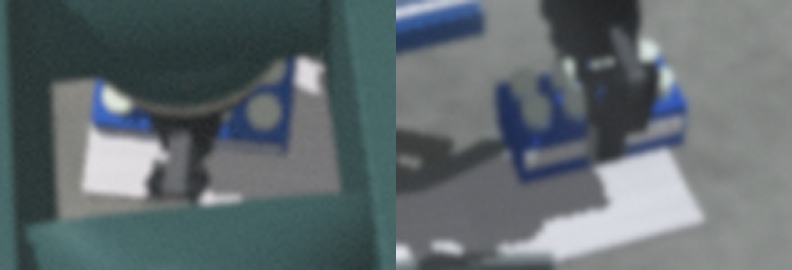

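The cassette hangs above the plate and parallel to it (top crop 95–290, scene crop 500–690). Lower it: quickly at first, then feel for the plate.

Call:
apply_moves:
  motion: [0,0,10,0,0,0,0,0,14,0,0,0,0,0,12,0,0,0,0,0,7,0,0,0,0,0,4,0,0,0,0,0,0,0,0,0,0,0,0,0,0,0]

```text
time: 8.95
tool_pos: [0.5686, 0.0971, -0.0195]
orientation: [-0.0, 0.737, 0.676, -0.0]
ft_force: [0.1, -0.6, -3.9]
grip_width: 0.049
gripper_force: 63.2
```

Call:
apply_moves:
  motion: [0,0,1,0,0,0,0,0,1,0,0,0,0,0,1,0,0,0,0,0,0,0,0,0]

```text
time: 9.28
tool_pos: [0.5686, 0.0971, -0.0223]
orientation: [0.0, 0.737, 0.676, 0.0]
ft_force: [0.2, 0.4, -3.5]
grip_width: 0.0491
gripper_force: 63.2
```

Call:
apply_moves:
  motion: [0,0,1,0,0,0,0,0,0.5,0,0,0,0,0,0,0,0,0]

```text
time: 9.53
tool_pos: [0.5686, 0.0971, -0.024]
orientation: [-0.0, 0.737, 0.676, -0.0]
ft_force: [-0.2, 0.2, -4.7]
grip_width: 0.0494
gripper_force: 63.2
```

Call:
apply_moves:
  motion: [0,0,1,0,0,0,0,0,0.5,0,0,0,0,0,0,0,0,0]

```text
time: 9.78
tool_pos: [0.5685, 0.0971, -0.0256]
orientation: [-0.0, 0.737, 0.676, -0.0]
ft_force: [0.4, -1.4, -4.1]
grip_width: 0.0493
gripper_force: 63.2
```

Call:
apply_moves:
  motion: [0,0,1,0,0,0,0,0,0,0,0,0,0,0,0,0,0,0]

```text
time: 10.03
tool_pos: [0.5688, 0.0971, -0.026]
orientation: [0.0, 0.737, 0.676, 0.0]
ft_force: [-0.2, -1.1, 1.3]
grip_width: 0.0491
gripper_force: 63.7
```

Call:
apply_moves:
  motion: [0,0,0.5,0,0,0,0,0,0,0,0,0,0,0,0,0,0,0]

```text
time: 10.28
tool_pos: [0.5688, 0.0972, -0.026]
orientation: [0.0, 0.737, 0.676, 0.0]
ft_force: [-4.8, -0.7, 8.9]
grip_width: 0.0487
gripper_force: 64.6
```

Contact: the cassette is down. Relax, open and rise.

Call:
apply_moves:
  motion: [0,0,-0.5,0,0,0,0,0,0,0,0,0]

```text
time: 10.45
tool_pos: [0.5688, 0.0971, -0.026]
orientation: [0.0, 0.737, 0.676, 0.0]
ft_force: [-2.0, -0.8, 4.3]
grip_width: 0.0493
gripper_force: 64.2
```

Call:
apply_moves:
  motion: [0,0,0,0,0,0,0,0,0,0,0,0,0,0,0,0,0,0,0,0,0,0,0,0,0,0,0,0,0,0,0,0,0,0,0,0,0,0,0,0,0,0]
  fingers: 1

```text
time: 11.03
tool_pos: [0.5686, 0.0971, -0.0264]
orientation: [0.0, 0.736, 0.676, -0.0]
ft_force: [-0.4, -0.8, 1.0]
grip_width: 0.0855
gripper_force: 0.0
```

Call:
apply_moves:
  motion: [0,0,-10,0,0,0,0,0,-20,0,0,0,0,0,-25,0,0,0,0,0,-25,0,0,0,20,0,-10,0,0,0,35,0,0,0,0,0,35,0,0,0,0,0,20,0,0,0,0,0]

```text
time: 11.7
tool_pos: [0.5781, 0.2094, 0.0649]
orientation: [0.0, 0.736, 0.677, 0.001]
ft_force: [-0.5, -0.3, -0.3]
grip_width: 0.0854
gripper_force: 0.0
```

Run:
```python
from h import *
goto([.5683,.097,.028],1.4859)
T=vision.get_image("top");S=vision.get_image("scene");np.save("T3.npy",T);np.save("S3.npy",S)
for n,im,(r0,r1,c0,c1) in(("top",T,(165,245,190,300)),("scene",S,(170,240,200,310))):
    s=im[r0:r1,c0:c1].astype(int);m=((s[...,2]-s[...,0]>40)).astype(np.uint8)
    (x,y,w,h)=cv2.boundingRect(m);print(n,x+c0,y+r0,w,h,m.sum())
a=cv2.resize(T[165:240,190:300,::-1],None,fx=3.6,fy=3.6,interpolation=2);b=cv2.resize(S[160:235,210:320,::-1],None,fx=3.6,fy=3.6,interpolation=2)
cv2.imwrite('pics/g6.png',np.hstack([a,b]))
```

```text
t 11.7 pos [0.5781 0.2094 0.0649] shift mm [-112.8933   -0.3251   36.8185] turn [ 0.0011 -0.0011  0.0004] F [-0.53   -0.3407 -0.3002] 0.0853934202423718 0.0
top 219 181 52 28 627
scene 205 170 83 56 455
```

View pics/g6.png

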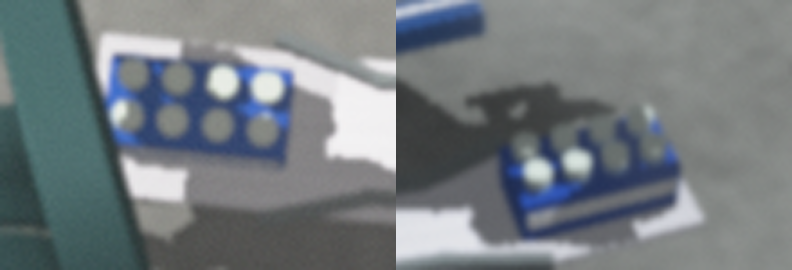

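The cassette stands on the plate; caps run from (134,75) to (262,130) in the top crop. I measure its pose and tilt the tool by 8° with the fingers partly shut.

Call:
apply_moves:
  motion: [0,0,0,0,-0.07,0,0,0,0,0,-0.07,0,0,0,0,0,0,0,0,0,0,0,0,0,0,0,0,0,0,0,0,0,0,0,0,0]
  fingers: 0.25

```text
time: 12.3
tool_pos: [0.578, 0.2061, 0.0639]
orientation: [0.047, 0.735, 0.675, -0.051]
ft_force: [0.3, -0.5, -0.3]
grip_width: 0.0216
gripper_force: 0.0
```

```bash
cat >> h.py <<'E'
O=np.array([.5619,.0223]);yaw=-1.6557;U=np.array([np.cos(yaw),np.sin(yaw)]);V=np.array([-U[1],U[0]])
def ramp(p): d=np.asarray(p)[:2]-O;return np.array([d@U,d@V])*1e3
E
python3 - <<'E'
from h import *
q=[(134,75),(178,79),(223,82),(267,87),(130,116),(173,120),(217,125),(262,130)]
P=np.array([ramp(onz("top",((x+.5)/3.6-.5+190,(y+.5)/3.6-.5+165),.0545)) for x,y in q]);print(P,P.mean(0))
e=P[[3,7]].mean(0)-P[[0,4]].mean(0);print("yaw rel",np.arctan2(e[1],e[0]))
print("tcp",ramp(get_obs()["tool_pos"]));goto([.578,.209,-.0155],1.4859)
# stop front face in top picture: front-top edge crop ~ (679..,) and plunger tip, various z
for x,y in((681,117),(676,216),(704,117)):
    for s in(170,185,200):
        z=.006+np.sin(.1396)*s/1e3+.032*np.cos(.1396);p=ramp(onz("top",((x+.5)/3.8-.5+205,(y+.5)/3.8-.5+165),z));print(s,p,"slope s",(p[0]+32*np.sin(.1396))/np.cos(.1396))
E
```

```text
[[-110.324    13.0686]
 [ -86.8322   13.3663]
 [ -62.9042   14.2582]
 [ -39.4202   14.0161]
 [-109.8008   -9.1611]
 [ -86.9533   -8.905 ]
 [ -63.5544   -9.127 ]
 [ -39.6697   -9.2931]] [-74.9323   2.2779]
yaw rel 0.0057823052072324445
tcp [-184.5323    0.4676]
t 12.3 pos [0.578  0.2061 0.0639] shift mm [13.8027 -0.2748 78.2339] turn [ 0.0001  0.1386 -0.0008] F [ 0.2761 -0.4882 -0.3429] 0.021568047558536432 0.0
170 [186.5736  23.6743] slope s 192.9028926132094
185 [185.9862  23.208 ] slope s 192.30976315117093
200 [185.3989  22.7416] slope s 191.71663368913246
170 [186.6272 -25.9606] slope s 192.95701903607267
185 [186.0397 -26.295 ] slope s 192.36374563900318
200 [185.4522 -26.6294] slope s 191.77047224193373
170 [197.8772  24.8702] slope s 204.3176061154001
185 [197.2598  24.4007] slope s 203.69412221546506
200 [196.6424  23.9311] slope s 203.07063831553003
```

The cassette is straight at −75 mm, y +2 mm. From the picture the stop face is about 192 mm up the slope. Lower behind the cassette.

Call:
apply_moves:
  motion: [0,0,20,0,0,0,0,0,20,0,0,0,0,0,18,0,0,0,0,0,12,0,0,0,0,0,8,0,0,0,0,0,2,0,0,0,0,0,0,0,0,0,0,0,0,0,0,0]

```text
time: 12.97
tool_pos: [0.5775, 0.1958, -0.0147]
orientation: [0.047, 0.735, 0.675, -0.051]
ft_force: [1.2, 0.2, 1.6]
grip_width: 0.0217
gripper_force: 0.0
```

Call:
apply_moves:
  motion: [-9.9,0,1.4,0,0,0,-9.9,0,1.4,0,0,0,-5,0,0.7,0,0,0,-3,0,0.4,0,0,0,-3,0,0.4,0,0,0,0,0,0,0,0,0]

```text
time: 13.47
tool_pos: [0.5744, 0.164, -0.0154]
orientation: [0.047, 0.735, 0.675, -0.051]
ft_force: [0.5, 0.0, -0.3]
grip_width: 0.0214
gripper_force: 0.0
```

```bash
cat > st.py <<'E'
from h import *
o=get_obs();f=o["ft_force"];print("t",o["time"],"ramp",ramp(o["tool_pos"]),"z",o["tool_pos"][2],"F along",f[:2]@U,"lat",f[:2]@V,"z",f[2])
E
python3 st.py
```

```text
t 13.4667 ramp [-142.2902    0.4307] z -0.015381415755945427 F along -0.06288698646454215 lat 0.5466119037736323 z -0.25427670362137555
```

Call:
apply_moves:
  motion: [-3,0,0.42,0,0,0,-3,0,0.42,0,0,0,-3,0,0.42,0,0,0,-3,0,0.42,0,0,0,-3,0,0.42,0,0,0,-3,0,0.42,0,0,0,-3,0,0.42,0,0,0,-3,0,0.42,0,0,0]

```text
time: 14.13
tool_pos: [0.5722, 0.1402, -0.0156]
orientation: [0.047, 0.735, 0.675, -0.052]
ft_force: [0.6, 1.8, -1.3]
grip_width: 0.0213
gripper_force: 0.7
```

Call:
apply_moves:
  motion: [-3,0,0.42,0,0,0,-3,0,0.42,0,0,0,-3,0,0.42,0,0,0,-3,0,0.42,0,0,0,-3,0,0.42,0,0,0,-3,0,0.42,0,0,0,-3,0,0.42,0,0,0,-3,0,0.42,0,0,0]

```text
time: 14.8
tool_pos: [0.5702, 0.116, -0.0156]
orientation: [0.047, 0.735, 0.675, -0.052]
ft_force: [-0.9, 2.4, -1.1]
grip_width: 0.0217
gripper_force: 0.8
```

```bash
python3 st.py
python3 - <<'E'
from h import *
T=vision.get_image("top");S=vision.get_image("scene")
a=cv2.resize(T[165:240,205:315,::-1],None,fx=3.6,fy=3.6,interpolation=2);b=cv2.resize(S[160:250,170:280,::-1],None,fx=3.6,fy=3.6,interpolation=2)
a=cv2.copyMakeBorder(a,0,b.shape[0]-a.shape[0],0,0,0);cv2.imwrite('pics/p1.png',np.hstack([a,b]))
E
```

```text
t 14.8 ramp [-94.1084   0.3022] z -0.01557102746505383 F along -2.283715789542165 lat -1.0550362075239845 z -1.1456698432620456
```

View pics/p1.png

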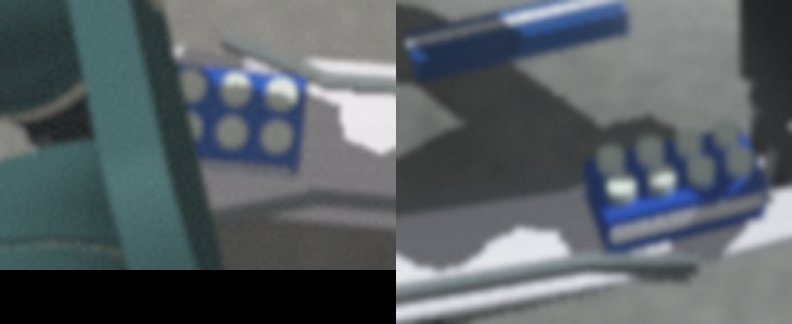

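The cassette is entering the flare (crop 180–305) and is pushed squarely. The pushing force is steady at ≈2.3 N. Continue level.

Call:
apply_moves:
  motion: [-3,0,0.42,0,0,0,-3,0,0.42,0,0,0,-3,0,0.42,0,0,0,-3,0,0.42,0,0,0,-3,0,0.42,0,0,0,-3,0,0.42,0,0,0,-3,0,0.42,0,0,0,-3,0,0.42,0,0,0]

```text
time: 15.57
tool_pos: [0.5682, 0.0919, -0.0154]
orientation: [0.047, 0.735, 0.675, -0.051]
ft_force: [1.0, 1.8, 0.4]
grip_width: 0.0215
gripper_force: 1.0
```

```bash
python3 st.py
```

```text
t 15.5667 ramp [-69.8372   0.3756] z -0.01544993896027886 F along -1.9185055813504455 lat 0.8065258901203061 z 0.4091464107146279
```

Call:
apply_moves:
  motion: [-3,0,0.42,0,0,0,-3,0,0.42,0,0,0,-3,0,0.42,0,0,0,-3,0,0.42,0,0,0,-3,0,0.42,0,0,0,-3,0,0.42,0,0,0]

```text
time: 16.07
tool_pos: [0.5666, 0.0738, -0.0155]
orientation: [0.047, 0.735, 0.675, -0.052]
ft_force: [-1.0, 1.1, -0.6]
grip_width: 0.0213
gripper_force: 0.9
```

```bash
python3 st.py
python3 - <<'E'
from h import *
T=vision.get_image("top");s=T[170:240,215:400].astype(int)
m=((s[...,2]-s[...,0]>40)).astype(np.uint8);cn=max(cv2.findContours(m,0,2)[0],key=cv2.contourArea);x,y,w,h=cv2.boundingRect(cn);print(x+215,y+170,w,h)
hi=s[...,2]-s[...,0];ys,xs=np.nonzero(m&(np.arange(185)[None]<=x+w-1));e=x+w-2
print("front",[ramp(onz("top",(e+215,c+170),z)) for c,z in((y+h/2,.045),(y+h/2,.05))])
E
```

```text
t 16.0667 ramp [-51.6663   0.3025] z -0.015504662117108305 F along -1.0009957097345379 lat -1.1122312316251608 z -0.566192423902215
283 185 29 28
front [array([50.7866,  5.4345]), array([50.2556,  4.4539])]
```

Call:
apply_moves:
  motion: [-3,0,0.42,0,0,0,-3,0,0.42,0,0,0,-3,0,0.42,0,0,0,-3,0,0.42,0,0,0,-3,0,0.42,0,0,0,-3,0,0.42,0,0,0,-3,0,0.42,0,0,0,-3,0,0.42,0,0,0]

```text
time: 16.78
tool_pos: [0.5645, 0.0496, -0.0155]
orientation: [0.047, 0.735, 0.675, -0.052]
ft_force: [-0.1, 0.3, -1.1]
grip_width: 0.0215
gripper_force: 0.8
```

```bash
python3 st.py
```

```text
t 16.7833 ramp [-27.4255   0.298 ] z -0.015507131800742854 F along -0.33147269688346936 lat -0.14276493621433992 z -1.0681078409527138
```

Call:
apply_moves:
  motion: [-3,0,0.42,0,0,0,-3,0,0.42,0,0,0,-3,0,0.42,0,0,0,-3,0,0.42,0,0,0,-3,0,0.42,0,0,0,-3,0,0.42,0,0,0,-3,0,0.2,0,0,0,-3,0,0,0,0,0]

```text
time: 17.45
tool_pos: [0.5625, 0.0256, -0.0147]
orientation: [0.047, 0.735, 0.675, -0.051]
ft_force: [1.1, 2.1, -1.4]
grip_width: 0.0212
gripper_force: 1.0
```

```bash
python3 st.py
```

```text
t 17.45 ramp [-3.3781  0.3605] z -0.014730080268857026 F along -2.1977786984360947 lat 0.9294436074471178 z -1.40398405853934
```

Now up the slope along tool −x.

Call:
apply_moves:
  motion: [-3,0,0,0,0,0,-3,0,0,0,0,0,-3,0,0,0,0,0,-3,0,0,0,0,0,-3,0,0,0,0,0,-3,0,0,0,0,0,-3,0,0,0,0,0,-3,0,0,0,0,0]

```text
time: 18.12
tool_pos: [0.5605, 0.0019, -0.0114]
orientation: [0.047, 0.735, 0.675, -0.051]
ft_force: [1.0, 2.5, 0.2]
grip_width: 0.0216
gripper_force: 1.2
```

```bash
python3 st.py
```

```text
t 18.1167 ramp [20.4295  0.3388] z -0.011378294262009606 F along -2.5470357618471633 lat 0.7873653326769419 z 0.15114978176871055
```

Call:
apply_moves:
  motion: [-3,0,0,0,0,0,-3,0,0,0,0,0,-3,0,0,0,0,0,-3,0,0,0,0,0,-3,0,0,0,0,0,-3,0,0,0,0,0,-3,0,0,0,0,0,-3,0,0,0,0,0]

```text
time: 18.78
tool_pos: [0.5585, -0.0218, -0.0081]
orientation: [0.047, 0.735, 0.675, -0.052]
ft_force: [0.1, 2.6, 0.9]
grip_width: 0.0212
gripper_force: 1.3
```

```bash
python3 st.py
python3 - <<'E'
from h import *
T=vision.get_image("top");s=T[170:240,215:380].astype(int)
m=((s[...,2]-s[...,0]>40)).astype(np.uint8);cn=max(cv2.findContours(m,0,2)[0],key=cv2.contourArea);x,y,w,h=cv2.boundingRect(cn);print(x+215,y+170,w,h)
e=x+w-2
print("front",ramp(onz("top",(e+215,y+h/2+170),.062)))
E
```

```text
t 18.7833 ramp [44.1966  0.305 ] z -0.008066532437893424 F along -2.5825893519852774 lat -0.10619364229380894 z 0.8904221952380943
309 197 27 18
front [94.7488 -6.4619]
```

Call:
apply_moves:
  motion: [-2.5,0,0,0,0,0,-2.5,0,0,0,0,0,-2.5,0,0,0,0,0,-2.5,0,0,0,0,0,-2,0,0,0,0,0,-2,0,0,0,0,0,-2,0,0,0,0,0,-2,0,0,0,0,0]

```text
time: 19.5
tool_pos: [0.5569, -0.0394, -0.0056]
orientation: [0.047, 0.735, 0.675, -0.052]
ft_force: [0.7, 1.7, 0.1]
grip_width: 0.0215
gripper_force: 1.3
```

```bash
python3 st.py
python3 - <<'E'
from h import *
for n in ("top","scene"):
    im=vision.get_image(n);
    r0,r1,c0,c1=(170,245,215,410) if n=="top" else (180,265,110,300)
    s=im[r0:r1,c0:c1].astype(int)
    red=(s[...,0]-s[...,1]>60)&(s[...,0]-s[...,2]>60);blue=(s[...,2]-s[...,0]>30)
    ys,xs=np.nonzero(red);print(n,"red cols",xs.min()+c0,xs.max()+c0,"rows",ys.min()+r0,ys.max()+r0)
    for r in range(ys.min()-2,ys.max()+8,4):
        b=np.nonzero(blue[r])[0];rr=np.nonzero(red[r])[0]
        print(r+r0,(b.min()+c0,b.max()+c0) if len(b) else None,(rr.min()+c0,rr.max()+c0) if len(rr) else None)
E
```

```text
t 19.5 ramp [61.9067  0.2861] z -0.005601538476339596 F along -1.730033210993002 lat 0.5695068606583602 z 0.08746715780639275
top red cols 384 390 rows 195 208
193 (np.int64(255), np.int64(366)) None
197 (np.int64(251), np.int64(368)) (np.int64(384), np.int64(390))
201 (np.int64(331), np.int64(370)) (np.int64(384), np.int64(390))
205 (np.int64(330), np.int64(370)) (np.int64(384), np.int64(390))
209 (np.int64(319), np.int64(371)) None
213 (np.int64(255), np.int64(371)) None
scene red cols 131 138 rows 225 242
223 (np.int64(149), np.int64(200)) None
227 (np.int64(149), np.int64(200)) (np.int64(131), np.int64(137))
231 (np.int64(149), np.int64(179)) (np.int64(131), np.int64(137))
235 (np.int64(150), np.int64(154)) (np.int64(132), np.int64(137))
239 (np.int64(151), np.int64(151)) (np.int64(134), np.int64(136))
243 None None
247 None None
```

Image gap between cassette front and stop is 13 px ≈ 24 mm, matching the 26 mm predicted. Advance 18 mm, then slowly.

Call:
apply_moves:
  motion: [-3,0,0,0,0,0,-3,0,0,0,0,0,-3,0,0,0,0,0,-3,0,0,0,0,0,-2,0,0,0,0,0,-2,0,0,0,0,0,-1,0,0,0,0,0,-1,0,0,0,0,0]

```text
time: 20.27
tool_pos: [0.5554, -0.0572, -0.0031]
orientation: [0.047, 0.735, 0.675, -0.052]
ft_force: [-0.3, 2.0, -1.7]
grip_width: 0.0216
gripper_force: 1.0
```

```bash
python3 st.py
python3 - <<'E'
from h import *
s=vision.get_image("top")[170:245,215:410].astype(int)
red=(s[...,0]-s[...,1]>60)&(s[...,0]-s[...,2]>60);bl=(s[...,2]-s[...,0])
for r in (27,31,35,38): 
    b=np.nonzero(bl[r]>30)[0].max();rr=np.nonzero(red[r])[0].min();print(b+215,rr+215,s[r,b-1:rr+2].tolist())
E
```

```text
t 20.2667 ramp [79.7203  0.2608] z -0.003129058571507304 F along -1.9260091891509352 lat -0.4270498611276585 z -1.6547857125214498Traceback (most recent call last):
  File "<stdin>", line 5, in <module>
    return umr_maximum(a, axis, None, out, keepdims, initial, where)
ValueError: zero-size array to reduction operation maximum which has no identity
```

About 6 mm remain. Slow steps from here.

Call:
apply_moves:
  motion: [-0.8,0,0,0,0,0,-0.8,0,0,0,0,0,-0.4,0,0,0,0,0]

```text
time: 20.57
tool_pos: [0.5552, -0.059, -0.0029]
orientation: [0.047, 0.735, 0.675, -0.052]
ft_force: [0.1, 1.5, -2.0]
grip_width: 0.0211
gripper_force: 1.0
```

```bash
python3 st.py
python3 - <<'E'
from h import *
for n in("top","scene"):
  s=vision.get_image(n).astype(int);s=s[170:245] if n=="top" else s[180:265]
  red=(s[...,0]-s[...,1]>60)&(s[...,0]-s[...,2]>60);bl=(s[...,2]-s[...,0])>25
  red[:,:110]=0; red[:,400:]=0
  for r in range(10,60,3):
    rr=np.nonzero(red[r])[0]
    if len(rr)<3: continue
    b=np.nonzero(bl[r][:rr.min()])[0] if n=="top" else np.nonzero(bl[r][rr.max()+1:])[0]
    if len(b): print(n,r,"gap px",rr.min()-b.max()-1 if n=="top" else b.min())
E
```

```text
t 20.5667 ramp [81.5781  0.2635] z -0.002851656280593362 F along -1.5415277330511172 lat -0.08002057318091788 z -2.0104777820723174
scene 49 gap px 2
scene 52 gap px 1
scene 55 gap px 2
scene 58 gap px 3
```

Call:
apply_moves:
  motion: [-0.8,0,0,0,0,0,-0.4,0,0,0,0,0]

```text
time: 20.83
tool_pos: [0.5552, -0.0602, -0.0027]
orientation: [0.047, 0.735, 0.675, -0.052]
ft_force: [-0.3, 1.7, -1.9]
grip_width: 0.0214
gripper_force: 1.0
```

```bash
python3 st.py
```

```text
t 20.8333 ramp [82.7279  0.3125] z -0.0026611877460869515 F along -1.693799803370887 lat -0.42160384666946776 z -1.8874612529661299
```

Call:
apply_moves:
  motion: [-0.8,0,0,0,0,0,0,0,0,0,0,0]

```text
time: 21.0
tool_pos: [0.5551, -0.0611, -0.0025]
orientation: [0.047, 0.735, 0.675, -0.052]
ft_force: [0.4, 0.4, -1.5]
grip_width: 0.0213
gripper_force: 0.5
```

```bash
python3 st.py
```

```text
t 21.0 ramp [83.6531  0.3293] z -0.0025015903074326468 F along -0.3875359616972099 lat 0.3942930766367479 z -1.5292337061113577
```

Call:
apply_moves:
  motion: [-0.8,0,0,0,0,0]

```text
time: 21.08
tool_pos: [0.555, -0.0613, -0.0025]
orientation: [0.047, 0.735, 0.675, -0.051]
ft_force: [0.3, 12.8, -1.5]
grip_width: 0.0211
gripper_force: 6.1
```

Stop met: 12.8 N total, about 10.5 N of it on the stop. Hold a moment.

Call:
apply_moves:
  motion: [0,0,0,0,0,0]

```text
time: 21.17
tool_pos: [0.5551, -0.0612, -0.0025]
orientation: [0.047, 0.735, 0.675, -0.051]
ft_force: [0.1, 7.7, -1.8]
grip_width: 0.0212
gripper_force: 3.5
```

Call:
apply_moves:
  motion: [-0.3,0,0,0,0,0]

```text
time: 21.25
tool_pos: [0.5551, -0.0613, -0.0025]
orientation: [0.047, 0.735, 0.675, -0.051]
ft_force: [0.3, 10.8, -2.1]
grip_width: 0.021
gripper_force: 5.6
```

Call:
apply_moves:
  motion: [-0.1,0,0,0,0,0,0,0,0,0,0,0]

```text
time: 21.42
tool_pos: [0.5551, -0.0612, -0.0025]
orientation: [0.047, 0.735, 0.675, -0.051]
ft_force: [0.5, 9.2, -0.8]
grip_width: 0.021
gripper_force: 5.0
```

Call:
apply_moves:
  motion: [-0.2,0,0,0,0,0,0,0,0,0,0,0]

```text
time: 21.58
tool_pos: [0.5551, -0.0612, -0.0025]
orientation: [0.047, 0.735, 0.675, -0.051]
ft_force: [0.6, 11.3, -1.5]
grip_width: 0.0218
gripper_force: 5.8
```

Call:
apply_moves:
  motion: [0,0,0,0,0,0,0,0,0,0,0,0,0,0,0,0,0,0,0,0,0,0,0,0]

```text
time: 21.92
tool_pos: [0.555, -0.0613, -0.0025]
orientation: [0.047, 0.735, 0.675, -0.051]
ft_force: [0.4, 10.4, -2.6]
grip_width: 0.0211
gripper_force: 5.7
```

Pressed home with ≈8–9 N for over half a second. Back off straight along the slope, then rise.

Call:
apply_moves:
  motion: [1,0,0,0,0,0,3,0,0,0,0,0,8,0,0,0,0,0,15,0,0,0,0,0,18,0,-5,0,0,0,10,0,-20,0,0,0,0,0,-30,0,0,0,0,0,-30,0,0,0]

```text
time: 22.58
tool_pos: [0.56, 0.0048, 0.0744]
orientation: [0.047, 0.734, 0.675, -0.052]
ft_force: [0.2, 0.3, -0.2]
grip_width: 0.0216
gripper_force: 0.0
```

Call:
apply_moves:
  motion: [25,0,-25,0,0,0,30,0,-25,0,0,0,30,0,-20,0,0,0,30,0,0,0,0,0,30,0,0,0,0,0,15,0,0,0,0,0,0,0,0,0,0,0,0,0,0,0,0,0]

```text
time: 23.25
tool_pos: [0.5747, 0.1717, 0.1207]
orientation: [0.047, 0.734, 0.675, -0.052]
ft_force: [-1.3, -0.6, 0.1]
grip_width: 0.0213
gripper_force: 0.0
```

```bash
python3 st.py
python3 - <<'E'
from h import *
T=vision.get_image("top").astype(int);S=vision.get_image("scene").astype(int)
# cassette caps + red stop, both views
for n,im,(r0,r1,c0,c1) in(("top",T,(180,240,310,400)),("scene",S,(185,265,120,240))):
    s=im[r0:r1,c0:c1];bl=((s[...,2]-s[...,0])>40);red=(s[...,0]-s[...,1]>60)&(s[...,0]-s[...,2]>60)
    for m,k in((bl,"blue"),(red,"red")):
        y,x=np.nonzero(m);print(n,k,x.min()+c0,x.max()+c0,y.min()+r0,y.max()+r0,m.sum()) if m.any() else print(n,k,None)
# bystanders vs start
for n,im,b in(("top",T,{"bottle":(85,140,175,215),"jar":(90,140,270,310),"box":(278,310,240,330)}),("scene",S,{"bottle":(210,275,325,370),"jar":(255,308,238,280),"box":(150,185,165,240)})):
    o=np.load(n+"0.npy").astype(int)
    for k,(a,c,d,e) in b.items(): print(n,k,"mean abs diff",abs(im[a:c,d:e]-o[a:c,d:e]).mean())
E
```

```text
t 23.25 ramp [-149.9356    0.0824] z 0.12070872967039245 F along 0.7536587400366864 lat -1.2673395267188836 z 0.08409027739283799
top blue 329 384 189 219 811
top red 383 390 195 221 161
scene blue 137 190 211 237 623
scene red 130 137 217 238 120
top bottle mean abs diff 40.221060606060604
top jar mean abs diff 25.951666666666668
top box mean abs diff 30.70162037037037
scene bottle mean abs diff 11.899715099715099
scene jar mean abs diff 7.617250673854447
scene box mean abs diff 16.610031746031748
```

The cassette meets the stop in both views: the blue and red edges coincide at col 383/384 in the top view and 137 in the scene view. I check the bystanders' outlines (the differences may just be arm shadow) before handing in.

Run:
```python
from h import *
S=vision.get_image("scene").astype(int);o=np.load("scene0.npy").astype(int)
for k,(a,c,d,e) in {"box":(150,185,165,240),"cap":(208,235,335,370),"jar":(255,308,238,280)}.items():
    for im in(o,S):
        s=im[a:c,d:e];m=(s[...,2]>1.25*s[...,0]) if k!="jar" else (s[...,0]>1.4*s[...,2]);y,x=np.nonzero(m);print(k,x.mean()+d,y.mean()+a,m.sum())
```

```text
box 203.0842245989305 169.48128342245988 748
box 203.13306451612902 169.72043010752688 744
cap 352.52991452991455 222.3846153846154 234
cap 352.51063829787233 222.41702127659573 235
jar 258.52027027027026 287.8817567567568 296
jar 258.3614864864865 287.86148648648646 296
```

The bystanders have not moved. Handing in.

```bash
python3 -c "
from rig import manip
print(manip.hand_in())"
```

```text
the job is handed in; nothing more can be done
None
```

The cassette was set down on the plate, pushed up the ramp and pressed against the red stop at about 8–10 N by my estimate, then left resting there; the bystanders did not move, and the job is handed in at about 23 s (no verdict was shown), after a first grasp that briefly closed on the vials and was redone.

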